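# Tap the feeder bowl central on its drive

### The job

The small feeder bowl has been set down off-centre on the round top plate of its drive unit. Nudge it with light taps of the fingertips against its bare steel outside until it stands central on the plate, to within 4 mm, so that its clamp screw will start in the thread below. It is top-heavy on a narrow hub: do not tip, grip or lift it, touch neither its black clamp knob nor its freshly coated green inside, leave everything else on the bench alone, and finish with the hand clear.

Things in the scene. Friction and masses are not known exactly. Their poses are not given: they have to be found in the camera images.
- drive: drive unit of a small bowl feeder, fixed to the bench: cream cast base 140 mm across on rubber feet, three leaf-spring packs, blue cast cross 132 mm across (z 93 to 106 mm), and on it a bare aluminium top plate 120 mm across whose flat upper face is 114 mm above the bench. Origin on its axis at bench level, z up; its turn is of no matter
- plate_center (a point): centre of the upper face of the drive's round aluminium top plate, 114 mm above the bench; the bowl's axis must end here
- bowl: loose steel feeder bowl, 0.36 to 0.55 kg; straight upright outer wall 100 mm across, 16 to 56 mm above its origin. Starts 15 to 31 mm off-centre on a hub 30 mm across and 16 mm high that bears on a ring 24 mm across; centre of mass 45 mm up: jolted it topples. Met slower than 60 mm/s, low on the wall, it slides (2 to 4 N, friction 0.5 to 0.75) and stops with the push. Origin: axis, underside of hub, z up
- clamp_knob: black fluted hand knob 37 mm across, 60 to 80 mm above the bowl's origin, on a 10 mm steel stem rising from the middle of the bowl (part of the bowl, same origin and axes). Its weight makes the bowl wobbly; must not be touched
- lining: green coating of the inside of the bowl (part of the bowl, same origin): inner wall 2 mm thick starting 2.5 mm inside the outer wall, up to the rim, spiral track, floor at 23.5 mm above the origin with a low dome. Freshly coated: must not be touched
- spare_knob: spare clamp screw standing on its black five-lobed star head 44 mm across and 18 mm high, steel thread up, 56 mm tall in all; about 118 mm from the drive's axis. Origin under its centre. Leave alone
- wrench: steel wrench 140 mm long lying on the bench beside the drive, up to about 20 mm high. Origin under its middle, x along it. Leave alone
- grease_jar: white jar with red cap, 64 mm across, 75 mm tall. Origin under its centre. Leave alone
- parts_cup: open steel cup, 80 mm across, 55 mm tall. Origin under its centre. Leave alone
- spare_hub: turned brass hub with a flange 64 mm across, 52 mm tall. Origin under its centre. Leave alone
- screwdriver: screwdriver 190 mm long lying on the bench. Origin under its middle, x along it towards the tip. Leave alone
- leaf_springs: stack of three steel leaf springs 110 x 24 mm, 9 mm high. Origin under its middle, x along it. Leave alone

How it is judged:
By the outcome, as a careful person would: the job done as asked, in the order asked, and still so for the second after the job is handed in, with the robot touching nothing.
It also fails if it takes over 54 s, if anything falls off the work surface, if the arm or the gripper's body presses on something with over 40 N, if the wrist force passes 120 N, or if a joint passes its speed limit or range.

### The arm

A 6-joint arm with a two-finger parallel gripper is mounted at the origin on the work surface. World frame = base frame: x ahead of the robot, y to its left, z up, the work surface at z = 0. Lengths are in m, angles in rad, forces in N, time in s.
With the tool pointing down it reaches from about 0.2 to 0.875 m from the base axis. Payload 3.4 kg.
Tool frame: the origin (TCP) lies between the finger pads; the fingertips stand 25 mm ahead of it and the grasp point (between the pads) lies 6 mm ahead of it (r.nose_length is the z of the fingertips in the tool frame, in m); z points along the fingers, x is the direction in which the jaws open and shut, and the axes are right-handed (so a half turn about z gives the same grasp; the last joint's range is limited). The gripper opens to 94 mm and grips with 3 to 60 N. Pads are 16 mm wide; open, the fingers measure 119 mm over their backs; the gripper's body (75 mm by 177 mm) begins 78 mm behind the grasp point.
Start: joints at [0.988, 0.276, 1.505, -0, 1.361, -0.121], TCP at [0.256, 0.515, 0.23] pointing down, gripper open.
Joint ranges: [-2.89, 2.89], [-0.75, 2.08], [0.22, 2.7], [-1.18, 4.32], [0.11, 2.71], [-2.7, 2.7]. Speed limits (rad/s): [2.57, 2.57, 3.14, 3.14, 3.14, 3.14].

### API

Orientations are given as a unit quaternion [w, x, y, z].
In Python, from plant import r, gripper_to, inverse_kinematics, vision, models, telemetry gives the robot as it stands. Calls block until the motion is done:
- r.move_to(position, orientation): joint-space move of the TCP to a pose.
- r.move_l(position, rot=None, vel=0.15, guard=None): straight line of the TCP; rot=None keeps the orientation; vel is the mean speed in m/s. With guard (N) it stops when the force on the tool has changed by that much, and returns True; else False.
- r.movej(angles): joint-space move.
- gripper_to(opening, f_grip=None): finger opening in m; f_grip is the grip in N (None keeps the last); returns when the fingers have stopped.
- r.hold(seconds).
- inverse_kinematics(position, orientation): joint angles nearest the present ones, or None.
- vision.snapshot(name): name is "scene" or "top"; returns the picture (384x512x3 uint8, red, green, blue); there is no depth.
- vision.get_calibration(name): a dict with "fx", "fy", "cx", "cy" (pixels), "position" and "orientation" of the camera in the world. Camera axes: x right, y down, z forward; pixel columns grow to the right and rows downward; lengths in m; the calibration is good to about 2 mm. A picture is of the moment at which its call begins. get_calibration takes no time and is no camera call.
A pose or a line that the arm cannot do raises r.PlanningError and nothing moves.
- r.sign_off(): hands the job in, once; it reports no verdict.
Trained networks look in the newest picture that a camera, given by its name, has taken for a name from the list of things; names that differ only in an ending like _2 or _b are one class to them, and where a whole thing is asked for, a point or a joint stands for the part that bears it (a point fixed in the world has none). Each returns a list of dicts, best first, with "score" (0 to 1); they miss things now and then, are a little off and sometimes report something else, mostly with a low value. They report only what shows in the picture. A call takes as long as a camera call.
- models.boxes_of(thing, camera): "at" ([x, y, z] in m, in world coordinates, good to about 4 mm: the middle of the surface that is visible of it).
- models.regions_of(thing, camera): "pixels" (384x512 bool, what is visible of it).
- models.mark_of(thing, camera): "at" ([x, y, z] in m, in world coordinates, good to about 4 mm: a listed point, or the origin of a listed thing).
Readings, each from a call of its own:
- telemetry.current_t(): time.
- telemetry.current_joints(): joint angles.
- telemetry.current_dq(): joint speeds.
- telemetry.current_joint_efforts(): joint torques, N m.
- telemetry.current_ee_pos(): TCP position.
- telemetry.current_tool_rot(): TCP orientation.
- telemetry.current_wrist_force(): force on the tool from outside, world axes, zero at the start.
- telemetry.current_torque(): the same for the moment, N m.
- telemetry.current_opening(): finger opening in m.
Only numpy, scipy, OpenCV 4.12 (cv2) and the standard library are available. Lean on these libraries where they do the work, as an engineer would, in place of code of your own. Each camera call takes 0.05 s, during which the arm holds its last target. There are 200 camera calls.

## Working session

There is one attempt and no reset: what is moved stays moved. The work goes in short steps, each a Python script; the robot and the scene stay as the last script left them, time stands still between calls to the robot, and variables do not carry over. Pictures are saved under pics/ and viewed, about 8 in all and at most 12, crops included, and the job is handed in when it is done.

```bash
ls; mkdir -p pics
python3 - <<'E'
from plant import r,vision,models,telemetry
import cv2,numpy as np
for n in("top","scene"):
    im=vision.snapshot(n);cv2.imwrite(f"pics/a_{n}.png",im[:,:,::-1])
    c=vision.get_calibration(n);print(n,{k:np.round(v,3) for k,v in c.items()})
    for t in("plate_center","bowl","drive","clamp_knob"):
        print(t,[(np.round(d["at"],4),round(d["score"],2)) for d in models.mark_of(t,n)[:2]])
for t in("spare_knob","wrench","grease_jar","parts_cup","spare_hub","screwdriver","leaf_springs"):
    print(t,[(np.round(d["at"],3),round(d["score"],2)) for d in models.mark_of(t,"top")[:2]] if vision.snapshot("top") is not None else 0)
print(telemetry.current_t(),r.nose_length,telemetry.current_tool_rot())
E
```

```text
pics
top {'fx': np.float64(372.404), 'fy': np.float64(372.404), 'cx': np.float64(257.612), 'cy': np.float64(193.35), 'position': array([0.274, 0.005, 1.267]), 'orientation': array([ 0.072, -0.697,  0.71 , -0.066])}
plate_center [(array([0.5399, 0.0749, 0.1171]), 0.8)]
bowl [(array([0.5444, 0.1036, 0.1122]), 0.86), (array([4.177e-01, 1.116e-01, 1.000e-04]), 0.52)]
drive [(array([ 0.5422,  0.0685, -0.0059]), 0.86), (array([0.5392, 0.0717, 0.1148]), 0.15)]
clamp_knob [(array([0.5447, 0.098 , 0.114 ]), 0.41)]
scene {'fx': np.float64(405.172), 'fy': np.float64(405.172), 'cx': np.float64(255.928), 'cy': np.float64(195.944), 'position': array([ 1.113, -0.082,  0.87 ]), 'orientation': array([-0.245,  0.702,  0.631, -0.223])}
plate_center [(array([0.5384, 0.0745, 0.1109]), 0.82)]
bowl [(array([0.5404, 0.1012, 0.1159]), 0.79)]
drive [(array([0.5423, 0.0675, 0.002 ]), 0.73)]
clamp_knob [(array([ 0.5967, -0.3932, -0.0017]), 0.53), (array([0.5428, 0.0996, 0.1187]), 0.51)]
spare_knob [(array([ 0.494, -0.043, -0.   ]), 0.54)]
wrench [(array([0.416, 0.108, 0.003]), 0.57), (array([0.535, 0.1  , 0.114]), 0.38)]
grease_jar [(array([ 0.335, -0.4  , -0.004]), 0.88), (array([0.343, 0.394, 0.   ]), 0.67)]
parts_cup [(array([0.343, 0.394, 0.002]), 0.61)]
spare_hub []
screwdriver [(array([ 0.598, -0.391,  0.003]), 0.67)]
leaf_springs [(array([ 0.335, -0.399, -0.002]), 0.74)]
1.2 0.025 [-1.30789326e-05  8.50153314e-01  5.26535224e-01  3.05460101e-05]
```

View pics/a_top.png

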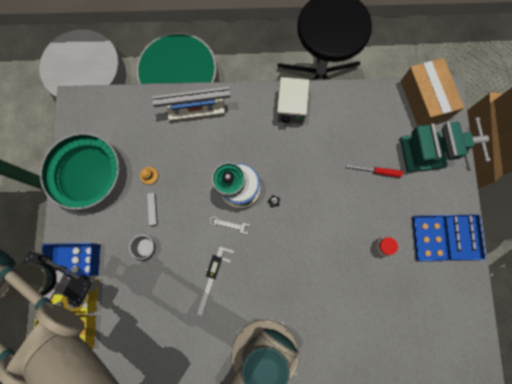

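View pics/a_scene.png

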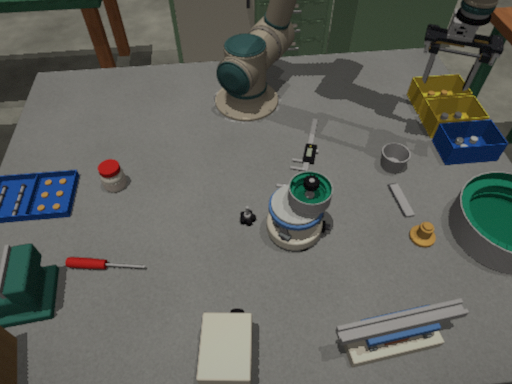

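The top view shows the bowl at about (229,179) and the drive at (240,185). In the scene view the bowl is at (310,192) and the drive at (296,217). The bowl therefore sits about 28 mm toward +y. Next I'll make enlarged crops with the model circles overlaid.

```bash
cat > h.py <<'E'
import numpy as np,cv2
from scipy.spatial.transform import Rotation as R
from plant import r,gripper_to,inverse_kinematics,vision,models,telemetry
def proj(n,P):
    c=vision.get_calibration(n);q=np.array(c["orientation"])
    p=R.from_quat(q[[1,2,3,0]]).inv().apply(np.atleast_2d(P)-c["position"])
    return np.c_[c["fx"]*p[:,0]/p[:,2]+c["cx"],c["fy"]*p[:,1]/p[:,2]+c["cy"]]
def circ(n,xy,z,rad):
    a=np.linspace(0,2*np.pi,181)
    return proj(n,np.c_[xy[0]+rad*np.cos(a),xy[1]+rad*np.sin(a),0*a+z])
def overlay(ims,plate,bowl,name,k=8,w=50,h=37,circles=True):
    out=[]
    for n,im in ims.items():
        u,v=proj(n,[*(np.add(plate,bowl)/2),.12])[0].astype(int);u0,v0=u-w,v-h
        t=cv2.resize(im[v0:v0+2*h,u0:u0+2*w,::-1],None,fx=k/2*1.0,fy=k/2*1.0,interpolation=cv2.INTER_CUBIC)
        if circles:
          for xy,z,rad,col in((plate,.114,.060,(0,0,255)),(plate,.1065,.066,(255,0,255)),(bowl,.170,.050,(0,255,255)),(bowl,.194,.0185,(255,255,0))):
            p=((circ(n,xy,z,rad)-[u0,v0]+.5)*k/2*16).astype(int)
            cv2.polylines(t,[p],True,col,1,cv2.LINE_AA,4)
        out.append(t)
    cv2.imwrite(f"pics/{name}.png",np.vstack(out))
E
python3 - <<'E'
from h import *
ims={n:vision.snapshot(n) for n in("top","scene")}
np.savez("a.npz",**ims)
overlay(ims,(.540,.073),(.542,.1015),"b")
E
```

```text
(no output)
```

View pics/b.png

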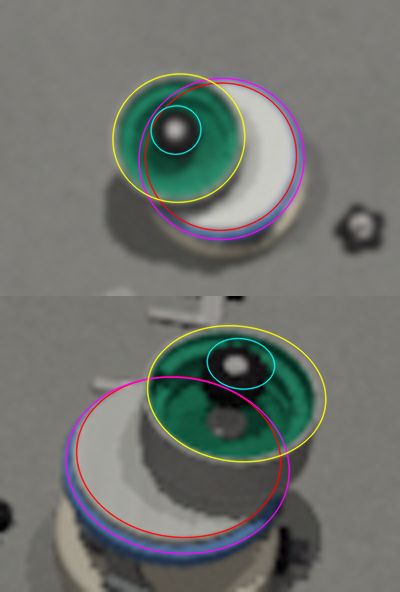

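The overlay matches within about 2 mm. I'll refine it by edge fitting and check that the first push pose is reachable.

```bash
cat >> h.py <<'E'
from scipy.optimize import minimize
def cost(im,n,xy,z,rad,sign,keep):
    # mean signed radial brightness step across the projected circle
    a=np.linspace(0,2*np.pi,180,endpoint=False);d=np.c_[np.cos(a),np.sin(a),0*a];a0=np.array([*xy,z])
    p=proj(n,a0+d*rad);o=proj(n,a0+d*(rad+.0025));i=proj(n,a0+d*(rad-.0025))
    f=lambda q:cv2.remap(im,q[:,0].astype(np.float32),q[:,1].astype(np.float32),cv2.INTER_CUBIC).ravel()
    s=f(i)-f(o); k=keep(p,a)
    return -np.mean((sign*s if sign else abs(s))[k])
def fit(ims,plate,bowl):
    res={}
    for n,im0 in ims.items():
        im=cv2.GaussianBlur(im0.astype(np.float32),(0,0),.6)
        chb=im[:,:,0]-im[:,:,2]*0  # red: plate bright, blue/green dark
        # bowl rim: inner lining is green: use red channel, lining edge radius 47.5 mm, inside darker
        kb=lambda p,a:np.ones(len(a),bool)
        b=minimize(lambda q:cost(chb,n,q,.170,.0475,-1,kb),bowl,method="Nelder-Mead",options=dict(initial_simplex=np.array(bowl)+[[-.002,-.002],[.003,0],[0,.003]])).x
        def kp(p,a):   # plate edge hidden under the bowl silhouette
            m=np.zeros(im.shape[:2],np.uint8)
            hull=np.vstack([circ(n,b,.170,.055),circ(n,b,.130,.055)]).astype(np.int32)
            cv2.fillConvexPoly(m,cv2.convexHull(hull),1)
            return m[p[:,1].round().astype(int),p[:,0].round().astype(int)]==0
        pl=minimize(lambda q:cost(chb,n,q,.114,.060,1,kp),plate,method="Nelder-Mead",options=dict(initial_simplex=np.array(plate)+[[-.002,-.002],[.003,0],[0,.003]])).x
        res[n]=(b,pl);print(n,"bowl",b.round(4),"plate",pl.round(4),"off",((b-pl)*1e3).round(1))
    return res
th=np.radians(6)
# tool z down, tip leaning to -y; tool x along world x
Z=np.array([0,-np.sin(th),-np.cos(th)]);X=np.array([1.,0,0])
def quat(X):
    q=R.from_matrix(np.c_[X,np.cross(Z,X),Z]).as_quat();return q[[3,0,1,2]]
def tcp(tip): return np.array(tip)-r.nose_length*Z
E
python3 - <<'E'
from h import *
ims=dict(np.load("a.npz"))
fit(ims,(.540,.073),(.542,.1015))
for s in(1,-1):
  Q=quat(s*X)
  for y in(.20,.13): print(s,inverse_kinematics(tcp([.54,y,.125]),Q))
E
```

```text
top bowl [0.5427 0.1015] plate [0.5405 0.0743] off [ 2.3 27.2]
scene bowl [0.5429 0.0987] plate [0.5422 0.071 ] off [ 0.7 27.7]
1 [ 0.30181429  0.35590639  1.5991123  -0.10649088  1.2196452   0.34013003]
1 [ 0.18349771  0.32100567  1.65397113 -0.11102308  1.18793667  0.22610835]
-1 None
-1 None
```

```bash
cat >> h.py <<'E'
def retreat_look(x,y,name):
    Q=quat(X)
    r.move_l(tcp([x,y+.04,.123]),Q,vel=.05)
    r.move_l(tcp([x-.02,y+.14,.20]),Q,vel=.15)
    return {n:vision.snapshot(n) for n in("top","scene")}
E
python3 - <<'E'
from h import *
Q=quat(X); x=.5412
gripper_to(.05)
r.move_to(tcp([x,.20,.21]),Q)
r.move_l(tcp([x,.185,.123]),Q,vel=.1)
f0=np.array(telemetry.current_wrist_force())
print("opening",telemetry.current_opening(),f0.round(2))
print(r.move_l(tcp([x,.130,.123]),Q,vel=.018,guard=10))
print((np.array(telemetry.current_wrist_force())-f0).round(2),np.round(telemetry.current_ee_pos()-tcp([x,.130,.123]),4))
ims=retreat_look(x,.130,"c");np.savez("c.npz",**ims)
overlay(ims,(.5412,.0727),(.5412,.0787),"c")
fit(ims,(.5412,.0727),(.5412,.0787));print(telemetry.current_t())
E
```

```text
opening 0.04994028776954932 [-0.94  0.06 -0.1 ]
False
[1.13 3.73 1.37] [-0. -0. -0.]
top bowl [0.5423 0.0809] plate [0.5403 0.0737] off [2.1 7.1]
scene bowl [0.543  0.0782] plate [0.5419 0.0709] off [1.  7.3]
9.975
```

View pics/c.png

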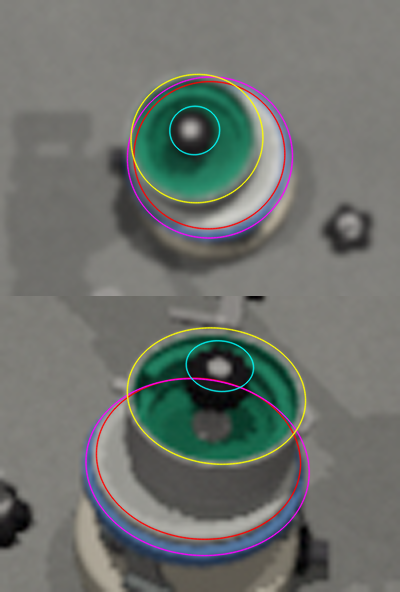

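The bowl slid upright and is now about 7.2 mm off in y and 1.5 mm in x. I'll do the finishing tap with the cradle shifted by −1.5 mm in x.

Run:
```python
from h import *
Q=quat(X); x=.5397; y=.1228
r.move_l(tcp([x,.165,.123]),Q,vel=.12)
print(r.move_l(tcp([x,.140,.123]),Q,vel=.03,guard=10),r.move_l(tcp([x,y,.123]),Q,vel=.012,guard=10))
ims=retreat_look(x,y,"d");np.savez("d.npz",**ims)
overlay(ims,(.5412,.0725),(.5412,.0725),"d")
fit(ims,(.5412,.0725),(.5412,.0725));print(telemetry.current_t())
```

```text
False False
top bowl [0.5405 0.074 ] plate [0.5395 0.074 ] off [1.  0.1]
scene bowl [0.5415 0.0711] plate [0.5421 0.0708] off [-0.6  0.3]
15.8417
```

View pics/d.png

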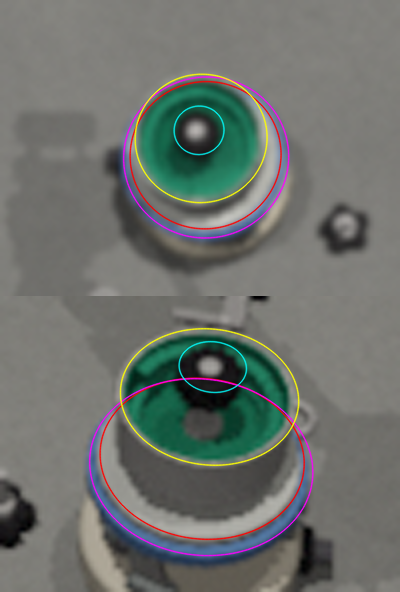

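The bowl stands upright and central, with edge-fit offsets of 1.0 mm or less in both views. The hand is well clear, so I'm handing in.

```bash
python3 -c "
from h import *
r.hold(.3);print(telemetry.current_ee_pos(),telemetry.current_wrist_force());r.sign_off()"
```

```text
[0.51974853 0.26507905 0.22469071] [-0.67767325 -0.12972114 -0.18968784]
the job is handed in; nothing more can be done
```

The bowl is centred on the plate and the job is handed in. It took two slow pushes, low on the steel wall, with the two open fingertips (50 mm apart) meeting the wall side by side.

- **Start:** the bowl was about 27.5 mm off-centre toward +y.
- **First push:** this left it about 7 mm off. The tool force had changed by about 4 N at the end of the push.
- **Second push:** edge fits afterwards put the bowl at (1.0, 0.1) mm from the plate centre in the top view and (−0.6, 0.3) mm in the scene view. That is well inside the 4 mm limit.

In the last pictures the bowl was upright. The hand was about 0.19 m away to the side and above, and the robot's clock read about 16 s. In the crops I viewed around the drive, nothing else appeared to have moved. I did not re-measure the other things on the bench.

The two cameras disagree by about 2 to 3 mm on absolute position, as their calibration allows. I therefore worked from the bowl-to-plate offset within each camera, and on that they agreed to within about 1.6 mm. No checks failed.

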